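# Put the rinsed spatula back in the utensil rack

## Task

The rinsed yellow spatula goes back to drain in the utensil rack: first push the rack's drip tray fully home, then put the spatula handle-first into the empty cylinder and lower it, without dropping it or ramming it, until the handle end rests on the bottom. Let go of it there, and leave the other utensils and the things on the board where they are.

Things in the scene. Friction and masses are not known exactly. Their poses are not given: they have to be found in the camera images.
- spatula: yellow silicone spatula with a rigid black handle, 200 mm long, 90 g, flat on the board. Origin under its middle; x from handle end (-100 mm) to blade edge (+100 mm), z up. Handle x -100 to +44 mm, 18 mm wide, 14 mm thick, thin steel band 108 mm from its end (just outside the cylinder's mouth when bottomed); yellow blade x +44 to +100 mm, 48 mm wide, 9 mm thick. Centre of mass about x = -11 mm
- spatula_end (a point): centre of the end face of the spatula's handle (x = -100, z = 7 mm in the spatula's frame; same axes)
- spatula_grip (a point): middle of the handle's thickness near the blade, 126 mm from the handle end (x = +26, z = 7 mm; same axes): a good place to grip, as it stays 21 mm outside the cylinder when the handle is on the bottom
- rack: fixed bamboo utensil rack, 193 mm deep (x = -105 to +88 mm), 262 mm wide (y), origin on the worktop; its front faces its own +x, away from the robot. A 46 mm plinth holds the drip tray; above it three steel cylinders, 80 mm apart in y, lean 45 degrees forwards (mouths up and to the front). Highest point of the cylinders 175 mm above the worktop
- cyl_empty: the empty steel cylinder of the three (any of the three places): 68 mm outside, 62 mm inside diameter, 110 mm long, wall 3 mm, bottom 5 mm thick. Origin: centre of its outer bottom; axes as the rack's, not leaning
- well_floor (a point): centre of the inner bottom of the empty cylinder; z points out along the cylinder's axis (45 degrees up and forwards), x points forwards and down, across the axis, to its lower wall. Inner depth 105 mm
- well_mouth (a point): centre of the mouth of the empty cylinder, 105 mm from the inner bottom, about 150 mm above the worktop; axes as well_floor
- drip_tray (a joint): how far the drip tray stands out to the front: 0 = fully home, at most 0.045 m; it slides stiffly (about 3 N) and stays where it is left
- tray_knob (a point): centre of the front face of the drip tray's round dark knob (28 mm diameter, 16 mm thick, on a 14 mm stem), 22 mm above the worktop; it moves with the tray. With the tray home it is 118 mm in front of the rack's origin. Axes as the rack's
- board: beech chopping board, fixed, 360 (x) by 300 (y) by 22 mm thick, origin at the centre of its underside. A heavy bamboo salt box (72 mm square, 72 mm high with its swivel cover) stands fast on its corner nearest the robot, at x = -130, y = -93 mm of the board's frame
- tadka_pan: empty steel tadka pan on the board, 108 mm across, 45 mm high, its bar handle reaching 170 mm from the pan's centre along +x; origin under the pan's centre. Bystander
- lid: small cast aluminium lid on the board, 90 mm across, 38 mm high with its knob. Bystander
- spoon: wooden spoon standing in one of the other cylinders, head about 75 mm out of its mouth. Origin: that of the cylinder it stands in. Bystander
- ladle: steel ladle standing in one of the other cylinders, bowl about 80 mm out of its mouth. Origin: that of the cylinder it stands in. Bystander
Things that resemble listed ones, but are neither listed nor needed, are in the scene too. Leave any blue look-alike of the spatula alone.

How it is judged:
By the outcome, as a careful person would: the job done as asked, in the order asked, and still so for the second after the job is handed in, with the robot touching nothing.
It also fails if it takes over 64 s, if anything falls off the work surface, if the arm or the gripper's body presses on something with over 40 N, if the wrist force passes 120 N, or if a joint passes its speed limit or range.

## Robot

A 6-joint arm with a two-finger parallel gripper is mounted at the origin on the work surface. World frame = base frame: x ahead of the robot, y to its left, z up, the work surface at z = 0. Lengths are in m, angles in rad, forces in N, time in s.
With the tool pointing down it reaches from about 0.325 to 0.775 m from the base axis. Payload 5.5 kg.
Tool frame: the origin (TCP) lies between the finger pads; the fingertips stand 11 mm ahead of it and the grasp point (between the pads) lies 8 mm behind it (arm.tip_reach is the distance from the TCP to the fingertips, in m); z points along the fingers, y is the line along which they close (so a half turn about z gives the same grasp; the last joint's range is limited). The gripper opens to 88 mm and grips with 3 to 60 N. Pads are 20 mm wide; open, the fingers measure 115 mm over their backs; the gripper's body (75 mm by 178 mm) begins 61 mm behind the grasp point.
Start: joints at [-1.333, 0.091, 1.231, -0, 1.82, -0.057], TCP at [0.174, -0.574, 0.234] pointing down, gripper open.
Joint ranges: [-2.87, 2.87], [-0.86, 2.18], [0.17, 2.46], [-1.51, 4.65], [0.06, 2.69], [-2.65, 2.65]. Speed limits (rad/s): [2.57, 2.57, 3.01, 3.14, 3.14, 3.14].

## Interface

Orientations are given as [roll, pitch, yaw] about the fixed x, y, z axes, in that order (R = Rz(yaw) Ry(pitch) Rx(roll)).
In Python, from cell import arm gives the robot as it stands.
- The arm moves only by the tool inch_along, called after "Emit:" as name([rows], argument=value, ...), one row to a line, values as JSON. Schema: {"type":"object","properties":{"steps":{"type":"array","items":{"type":"array","prefixItems":[{"type":"number"},{"type":"array","items":{"type":"number"},"minItems":3,"maxItems":3},{"type":"array","items":{"type":"number"},"minItems":3,"maxItems":3}],"minItems":3,"maxItems":3},"minItems":1,"maxItems":12},"squeeze":{"type":"number"},"only":{"type":"string"},"quiet":{"type":"boolean"},"lines":{"type":"string"}},"required":["steps"],"additionalProperties":false}. steps is a list of rows, 1 to 12 of them, each written [opening, [dx, dy, dz], [rx, ry, rz]]: the opening from 0.0 (shut) to 1.0 (fully open), then dx, dy, dz in normalised numbers (1 is 0.4 m), then a rotation vector rx, ry, rz in a scale on which 1.0 is 4 rad; each row is the pose to reach, as a shift and turn from the pose commanded when the call began, along the tool's axes at that moment; what a row does not reach only later rows make up. A row lasts 1/10 s, in which the tool goes at most 0.05 m and 0.15 rad, less where a joint would pass 70% of its speed; a pose out of reach is approached as far as the arm can. The fingers move at their own pace and stop on an object; squeeze is the grip in N (left out, the last holds). Time passes only in rows, so rows that do not move let the fingers close. The tool returns the time, the measured TCP pose, the force, the opening and the grip force at its end. only (a regular expression) keeps the lines of the reply that match it, lines (a string "A,B") keeps lines A to B, and quiet returns only ok. Shift and turn numbers lie between -1 and 1, and a call with a number outside is refused. Input that does not fit is refused with a message, and nothing moves.
- arm.state(): the state, without advancing time (a new reading comes with each control period).
- arm.capture(name): name is "scene" or "top" or "wrist"; returns (picture, depth): 384x512x3 uint8, blue, green, red; 384x512 float32, m along the optical axis (not along the pixel's ray), 0 where there is no reading.
- arm.camera_info(name): a dict with "fx", "fy", "cx", "cy" (pixels), "dist" ([k1, k2, p1, p2, k3] as OpenCV has them; the pictures are not rectified), "R" (3x3) and "t" (3): a world point X has camera coordinates R X + t. Camera axes: x right, y down, z forward; pixel columns grow to the right and rows downward; lengths in m; the calibration is good to about 2 mm. A picture is of the moment at which its call begins: read the wrist's pose just before it. camera_info takes no time and is no camera call; for the wrist camera it gives the pose at the moment of the call.
- arm.hand_in(): hands the job in; it is judged then, once.
The state is a dict: "clock": time; "joint_pos": joint angles; "joint_velocities": joint speeds; "joint_efforts": joint torques, N m; "position": TCP position; "ee_rot": TCP orientation; "ft_force": force on the tool from outside, world axes, zero at the start; "wrist_torque": the same for the moment, N m; "width": opening from 0.0 (shut) to 1.0 (fully open); "finger_force": force on a finger pad.
Only numpy, scipy, OpenCV 4.12 (cv2) and the standard library are available. Lean on these libraries where they do the work, as an engineer would, in place of code of your own. Each camera call takes 0.05 s, during which the arm holds its last target. There are 200 camera calls.

## Working session

There is one attempt and no reset: what is moved stays moved. The work goes in short steps, Python scripts to look and compute and a tool call to move; the robot and the scene stay as the last step left them, time stands still between calls to the robot, and variables do not carry over. Pictures are saved under pics/ and viewed, at most 10 in all, crops included, and the job is handed in when it is done.

```bash
ls; mkdir -p pics
```

Create h.py:
```python
import numpy as np, cv2, json
from cell import arm
from scipy.spatial.transform import Rotation as Ro
def K(i): return np.array([[i['fx'],0,i['cx']],[0,i['fy'],i['cy']],[0,0,1.]])
def save(n):
    i=arm.camera_info(n); p,d=arm.capture(n)
    c=int(arm.state()['clock']*1000)
    cv2.imwrite(f'pics/{n}_{c}.png',p); np.savez(f'pics/{n}_{c}.npz',d=d,**{k:np.array(v) for k,v in i.items()})
    print(f'pics/{n}_{c}'); return f'pics/{n}_{c}'
def load(f): return np.load(f+'.npz')
def ray(i,u,v):
    x=cv2.undistortPoints(np.array([[[u,v]]],float),K(i),np.array(i['dist']))[0,0]
    R=np.array(i['R']); t=np.array(i['t']); return -R.T@t, R.T@np.array([x[0],x[1],1.])
def atz(i,u,v,z):
    o,d=ray(i,u,v); return o+d*(z-o[2])/d[2]
def atd(i,u,v):
    o,d=ray(i,u,v); q=i['d'][int(v)-1:int(v)+2,int(u)-1:int(u)+2]; q=q[q>0]; return o+d*np.median(q) if len(q) else None
def tri(*a):
    A=0;b=0
    for i,u,v in a:
        o,d=ray(i,u,v); d=d/np.linalg.norm(d); P=np.eye(3)-np.outer(d,d); A=A+P; b=b+P@o
    return np.linalg.solve(A,b)
def proj(i,X):
    return cv2.projectPoints(np.array(X,float).reshape(-1,1,3),cv2.Rodrigues(np.array(i['R']))[0],np.array(i['t']),K(i),np.array(i['dist']))[0][:,0]
def tcp():
    s=arm.state(); return np.array(s['position']),s['ee_rot']
```

Run:
```python
from h import *
a=save('scene');b=save('top');c=save('wrist')
s=arm.state();print(s['position'],s['ee_rot'],s['clock'])
for n in('scene','top','wrist'):
    i=arm.camera_info(n);print(n,i['fx'],-np.array(i['R']).T@i['t'],np.array(i['R'])[2])
```

```text
pics
pics/scene_50
pics/top_100
pics/wrist_150
[ 0.17426866 -0.57393028  0.2327718 ] [-3.14012509e+00 -5.91511342e-05  2.94812126e-01] 0.15
scene 392.0408529568418 [1.09072647 0.61766128 0.843359  ] [-0.56024514 -0.58245541 -0.58895763]
top 475.3656452632321 [ 0.15321308 -0.07813044  1.33391724] [ 0.23045956 -0.01638953 -0.97294387]
wrist 325.36667778988857 [ 0.25037056 -0.55114201  0.38340075] [-0.27755598 -0.08303389 -0.95711444]
```

View pics/scene_50.png

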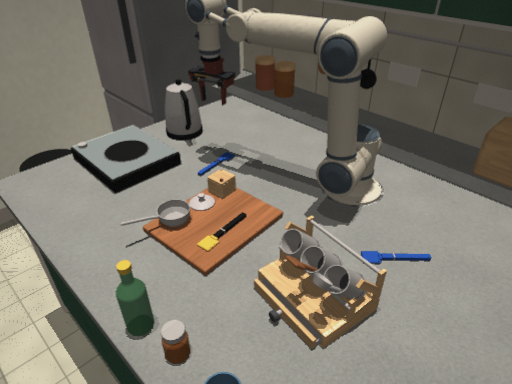

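View pics/top_100.png

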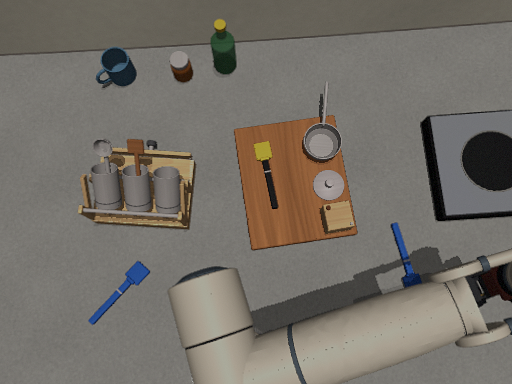

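The scene view shows the spatula at about (222,232), the rack at about (318,280) and its knob at (275,315). Blue look-alikes are at (215,163) and (395,257). In the top view the yellow spatula runs from (263,145) to (274,207) and the blue ones are at (405,255) and (120,292). The cylinders are at (105,188) with the ladle, (137,188) with the spoon and (167,188) apparently empty. The knob is near (151,145). The yellow-bladed one with the black handle is the target, and I'll check it in close crops.

Run:
```python
import cv2,numpy as np
t=cv2.imread('pics/top_100.png');s=cv2.imread('pics/scene_50.png')
r=lambda a,k:cv2.resize(a,None,fx=k,fy=k,interpolation=cv2.INTER_CUBIC)
A=r(t[130:230,75:205],3);B=r(t[130:220,235:365],3)   # 390x300, 390x270
C=r(s[215:345,245:390],2.7);D=r(s[195:260,185:285],3.9)
o=np.zeros((600,800,3),np.uint8)
o[:300,:390]=A;o[:270,400:790]=B
C=C[:299];o[301:301+C.shape[0],:C.shape[1]]=C[:, :390] if C.shape[1]>390 else C
o[301:301+D.shape[0],400:400+D.shape[1]]=D
print(C.shape,D.shape)
cv2.imwrite('pics/c1.png',o)
```

```text
Traceback (most recent call last):
ValueError: could not broadcast input array from shape (299,390,3) into shape (299,392,3)
```

Run:
```python
import cv2,numpy as np
t=cv2.imread('pics/top_100.png');s=cv2.imread('pics/scene_50.png')
r=lambda a,k:cv2.resize(a,None,fx=k,fy=k,interpolation=cv2.INTER_CUBIC)
o=np.zeros((600,800,3),np.uint8)
o[:300,:390]=r(t[130:230,75:205],3);o[:270,400:790]=r(t[130:220,235:365],3)
o[300:600,:390]=r(s[220:320,255:385],3)
o[300:560,400:800]=r(s[195:260,185:285],4)
cv2.imwrite('pics/c1.png',o)
```

```text
(no output)
```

View pics/c1.png

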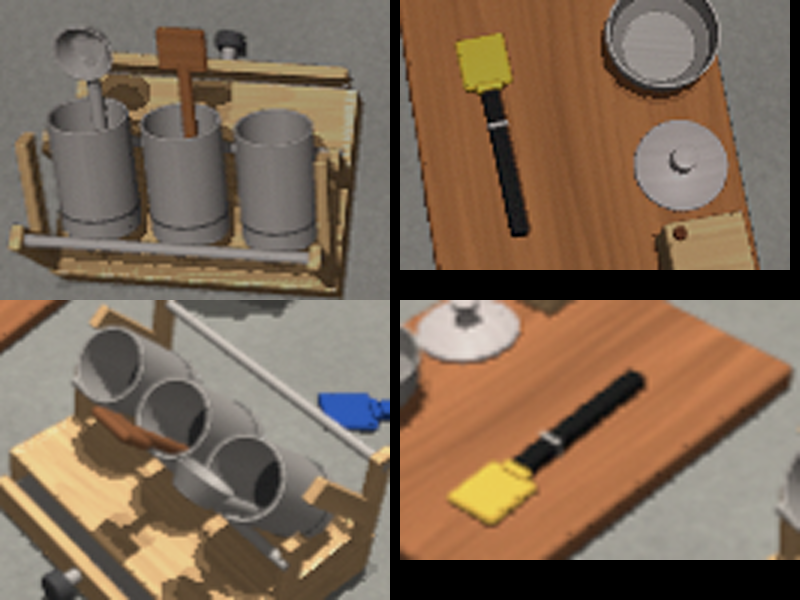

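The crop confirms that the yellow-bladed spatula with the black handle and steel band is the target. The rightmost cylinder in the top view is empty (mouth at crop (275,127)), which is the leftmost one in the scene view (crop (110,365)). The tray stands out with a dark gap behind its front.

Run:
```python
from h import *
T=load('pics/top_100');S=load('pics/scene_50')
t=lambda x,y:(T,75+x/3,130+y/3); t2=lambda x,y:(T,235+(x-400)/3,130+y/3)
s=lambda x,y:(S,255+x/3,220+(y-300)/3); s2=lambda x,y:(S,185+(x-400)/4,195+(y-300)/4)
P={}
def go(n,a,b):
    P[n]=tri(a,b);print(n,P[n].round(4), (proj(T,P[n])[0]-a[1:]).round(1),(proj(S,P[n])[0]-b[1:]).round(1))
go('hend',t2(519,232),s2(638,378));go('blade',t2(482,38),s2(473,508));go('band',t2(498,125),s2(550,440))
go('mE',t(275,127),s(110,366));go('mM',t(182,121),s(173,418));go('mR',t(89,119),s(246,478))
go('knob',t(231,40),(S,275,315))
print(np.degrees(np.arctan2(*(P['mR']-P['mE'])[[1,0]]))-90)
b,h=P['blade'],P['hend'];print('len',np.linalg.norm(b-h),'yaw',np.arctan2(*(b-h)[[1,0]]))
for n,z in(('hend',.029),('blade',.027)): print(n,'z-plane', atz(*(t2(519,232) if n=='hend' else t2(482,38)),z).round(4))
for q in (t(275,112),t(240,122),t(312,122)): print(atd(*q))
```

```text
hend [ 0.4183 -0.1359  0.0302] [-0.5  0.5] [-0.6 -0.1]
blade [ 0.6104 -0.1141  0.0275] [-0.9  1. ] [-1.3 -0.3]
band [ 0.5224 -0.1244  0.0336] [-0.4  0.4] [-0.5 -0.1]
mE [0.5066 0.1413 0.1476] [-0.7  0.6] [-1.  -0.1]
mM [0.5176 0.22   0.149 ] [-0.6  0.5] [-0.8 -0.1]
mR [0.5259 0.2994 0.1468] [-0.6  0.4] [-0.8 -0.1]
knob [0.6329 0.204  0.0249] [-0.9  0.7] [-1.3 -0.2]
-6.965085623385733
len 0.19335282422882233 yaw 0.11256026194376258
hend z-plane [ 0.4199 -0.1374  0.029 ]
blade z-plane [ 0.6136 -0.117   0.027 ]
[0.52829262 0.14286736 0.12608299]
[0.51732839 0.17089501 0.13920659]
[0.54008567 0.12291627 0.04880343]
```

Add to h.py:
```python
def delta(p,R):
    q,e=tcp(); R0=Ro.from_euler('xyz',e)
    print('d',R0.inv().apply(np.array(p)-q).round(4),'rv',(R0.inv()*R).as_rotvec().round(4))
def toolR(yaw,tilt): # tool x along yaw (horizontal), z down; tilt>0: tool z swings toward +x_yaw (forward)
    x=np.array([np.cos(yaw),np.sin(yaw),0]);z=np.array([0,0,1.])
    tz=np.sin(tilt)*x-np.cos(tilt)*z; tx=np.cos(tilt)*x+np.sin(tilt)*z
    return Ro.from_matrix(np.c_[tx,np.cross(tz,tx),tz])
```

Run:
```python
from h import *
T=load('pics/top_100');S=load('pics/scene_50')
for n,u,v in(('jar',180,60),('jarlow',182,75),('mug',117,60),('mugrim',117,80),('bottlecap',221,27),('bottle',224,58),('ladle',102,147),('spoon',135,145),('spoontip',135,140),('railR',178,216),('railL',84,210.5)):
    print(n,atd(T,u,v))
t=lambda x,y:(T,75+x/3,130+y/3);s=lambda x,y:(S,255+x/3,220+(y-300)/3)
print('railR',tri(t(310,258),s(172,305)),'railL',tri(t(25,241),s(375,453)))
print('jar',tri((T,180,58),(S,175,330)))
for b in (0.40,0.5,0.55): pass
delta([0.70,0.19,0.33],toolR(-.1216,0))
delta([0.69,0.197,0.06],toolR(-.1216,-.5))
```

```text
jar [0.85728814 0.10182466 0.0886902 ]
jarlow [0.8322718  0.10384728 0.0471006 ]
mug [0.90532017 0.29874    0.02519911]
mugrim [0.83297601 0.29548488 0.039169  ]
bottlecap [ 0.87312831 -0.02690131  0.21423655]
bottle [ 0.8504112  -0.02453544  0.09669581]
ladle [0.58175453 0.29838355 0.16658208]
spoon [0.57635777 0.21118017 0.18025089]
spoontip [0.58834771 0.21001795 0.18407085]
railR [0.3920962  0.11470541 0.14293292]
railL [0.42460092 0.35167637 0.13958485]
railR [0.39209533 0.11755476 0.13433201] railL [0.42485775 0.35377065 0.13975782]
jar [0.85790041 0.10545816 0.08997136]
d [ 0.725  -0.5784 -0.0963] rv [-1.500e-03  2.000e-04  4.164e-01]
d [ 0.7175 -0.5876  0.1737] rv [ 0.1027 -0.4924  0.408 ]
```

The manual's scale: shifts go in shares of 0.4 m and turns go in shares of 4 rad. Converting my numbers, 0.4 m is 1, -0.32 m is -0.8, 0.25 rad is 0.0625.

Emit:
inch_along([
  [0,[0.25,-0.2,-0.25],[0,0,0.025]],
  [0,[0.25,-0.2,-0.25],[0,0,0.025]],
  [0,[0.25,-0.2,-0.25],[0,0,0.025]],
  [0,[1,-0.8,-0.25],[0,0,0.0625]],
  [0,[1,-0.8,-0.25],[0,0,0.0625]],
  [0,[1,-0.8,-0.25],[0,0,0.0625]],
  [0,[1,-0.8,-0.25],[0,0,0.0625]],
  [0,[1,-0.8,-0.25],[0,0,0.0625]],
  [0,[1,-0.8,-0.25],[0,0,0.0625]],
  [0,[1,-0.8,-0.25],[0,0,0.0625]],
  [0,[1,-0.8,-0.25],[0,0,0.0625]],
  [0,[1,-0.8,-0.25],[0,0,0.0625]],
], squeeze=20)

```text
clock: 1.35
position: [0.4661, -0.1473, 0.333]
ee_rot: [-3.14, 0.0, 0.052]
ft_force: [-0.4, -0.6, -0.2]
width: 0.007
finger_force: 0.0
```

Run:
```python
from h import *
delta([0.70,0.19,0.33],toolR(-.1216,0))
delta([0.71,0.193,0.15],toolR(-.1216,-.5))
```

```text
d [ 0.2512 -0.3246  0.0035] rv [-0.0019  0.0004  0.1738]
d [ 0.2613 -0.3267  0.1835] rv [ 0.0416 -0.4983  0.1707]
```

Converted, -0.325 m is -0.8125, 0.25 m is 0.625, 0.17 rad is 0.0425.

Emit:
inch_along([
  [0,[0.625,-0.8125,0],[0,0,0.0425]],
  [0,[0.625,-0.8125,0],[0,0,0.0425]],
  [0,[0.625,-0.8125,0],[0,0,0.0425]],
  [0,[0.625,-0.8125,0],[0,0,0.0425]],
  [0,[0.625,-0.8125,0],[0,0,0.0425]],
  [0,[0.625,-0.8125,0],[0,0,0.0425]],
  [0,[0.625,-0.8125,0],[0,0,0.0425]],
  [0,[0.625,-0.8125,0],[0,0,0.0425]],
  [0,[0.625,-0.8125,0],[0,0,0.0425]],
  [0,[0.625,-0.8125,0],[0,0,0.0425]],
])

```text
clock: 2.35
position: [0.7004, 0.1853, 0.3299]
ee_rot: [3.14, 0.004, -0.123]
ft_force: [0.2, -0.1, -0.5]
width: 0.006
finger_force: 0.0
```

Run:
```python
from h import *
delta([0.70,0.193,0.15],toolR(-.1216,-.5))
save('wrist')
```

```text
d [-0.0005 -0.0078  0.1799] rv [ 0.0012 -0.4955 -0.0019]
pics/wrist_2400
```

Converted, 0.18 m is 0.45, 0.13 m is 0.325, -0.5 rad is -0.125.

Emit:
inch_along([
  [0,[0,-0.02,0.125],[0,-0.03,0]],
  [0,[0,-0.02,0.225],[0,-0.0625,0]],
  [0,[0,-0.02,0.325],[0,-0.0925,0]],
  [0,[0,-0.02,0.45],[0,-0.125,0]],
  [0,[0,-0.02,0.45],[0,-0.125,0]],
  [0,[0,-0.02,0.45],[0,-0.125,0]],
  [0,[0,-0.02,0.45],[0,-0.125,0]],
])

```text
clock: 3.1
position: [0.7006, 0.1916, 0.1649]
ee_rot: [-3.137, 0.484, -0.123]
ft_force: [-1.0, -0.1, 2.0]
width: 0.004
finger_force: 0.0
```

Run:
```python
from h import *
f=save('wrist')
i=load(f);print(proj(i,[[.633,.204,.022],[.588,.21,.184]]))
```

```text
pics/wrist_3150
[[252.27338102 173.86070536]
 [249.87296882 368.3562477 ]]
```

```bash
cd pics; python3 -c "
import cv2,numpy as np,glob
f=sorted(glob.glob('wrist_*.png'),key=lambda s:int(s[6:-4]))[-2:]
cv2.imwrite('w1.png',cv2.resize(np.hstack([cv2.imread(x) for x in f]),(800,300)))"
```

```text
(no output)
```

View pics/w1.png

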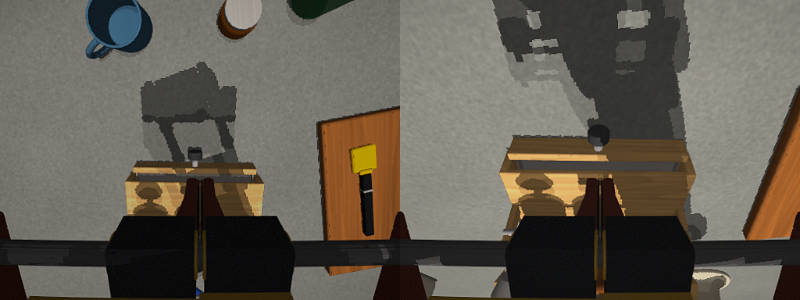

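Both wrist views show the knob: at (195,153) in the first and (598,135) in the second. The prediction was (598,136), so the measurement holds.

Run:
```python
from h import *
delta([0.6826,0.198,0.032],toolR(-.1216,-.5))
delta([0.6826-.08*.9926,0.198+.08*.1213,0.032],toolR(-.1216,-.5))
print(arm.state()['position'],arm.state()['ee_rot'])
```

```text
d [ 0.0465 -0.0027  0.1307] rv [-0.007  -0.0223  0.0002]
d [-0.0245 -0.0025  0.1675] rv [-0.007  -0.0223  0.0002]
[0.70078159 0.1921112  0.1694498 ] [-3.13455405  0.47766114 -0.12141611]
```

Converted, 0.13 m is 0.325, 0.11 m is 0.275.

Emit:
inch_along([
  [0,[0.05,-0.0075,0.1],[0,0,0]],
  [0,[0.1,-0.0075,0.2],[0,0,0]],
  [0,[0.115,-0.0075,0.275],[0,0,0]],
  [0,[0.115,-0.0075,0.325],[0,0,0]],
  [0,[0.115,-0.0075,0.325],[0,0,0]],
  [0,[0.115,-0.0075,0.325],[0,0,0]],
])

```text
clock: 3.75
position: [0.6814, 0.1986, 0.0293]
ee_rot: [-3.136, 0.484, -0.122]
ft_force: [-0.4, -0.3, 0.3]
width: 0.008
finger_force: 0.0
```

Run:
```python
from h import *
delta([0.6826,0.198,0.032],toolR(-.1216,-.5))
delta([0.6826-.05*.9926,0.198+.05*.1213,0.032],toolR(-.1216,-.5));s=arm.state();print(s['position'],s['ee_rot'],s['ft_force'],s['joint_pos'])
```

```text
d [-0.0001  0.0005 -0.003 ] rv [-0.0054 -0.016  -0.0001]
d [-0.0444  0.0006  0.0203] rv [-0.0054 -0.016  -0.0001]
[0.68141438 0.19864563 0.02930862] [-3.13631706  0.48403455 -0.12179807] [-0.39922955 -0.31393255  0.29198966] [0.16941041 0.89974829 0.60549066 0.16093992 2.09586271 1.91150562]
```

Converted, -0.0415 m is -0.1038, -0.038 m is -0.095.

Emit:
inch_along([
  [0,[-0.035,0,0.0175],[0,0,0]],
  [0,[-0.0675,0,0.035],[0,0,0]],
  [0,[-0.0775,0,0.041],[0,0,0]],
  [0,[-0.0863,0,0.0453],[0,0,0]],
  [0,[-0.095,0,0.05],[0,0,0]],
  [0,[-0.1038,0,0.0543],[0,0,0]],
  [0,[-0.1038,0,0.0543],[0,0,0]],
])

```text
clock: 4.45
position: [0.6324, 0.2037, 0.0186]
ee_rot: [-3.142, 0.5, -0.125]
ft_force: [2.7, 0.4, 2.5]
width: 0.004
finger_force: 1.2
```

Converted, -0.0122 m is -0.0305, -0.009 m is -0.0225.

Emit:
inch_along([
  [0,[-0.0075,0,-0.005],[0,0,0]],
  [0,[-0.015,0,-0.0063],[0,0,0]],
  [0,[-0.0225,0,-0.005],[0,0,0]],
  [0,[-0.0305,0,-0.0033],[0,0,0]],
  [0,[-0.0305,0,-0.0033],[0,0,0]],
])

```text
clock: 4.95
position: [0.6306, 0.2035, 0.0209]
ee_rot: [-3.14, 0.478, -0.131]
ft_force: [35.9, -0.7, -18.3]
width: 0.003
finger_force: 17.8
```

```bash
python3 -c "
from h import *
save('top');save('scene')"
```

```text
pics/top_5000
pics/scene_5050
```

Converted, -0.08 m is -0.2, -0.06 m is -0.15.

Emit:
inch_along([
  [0,[0.035,0,-0.005],[0,0,0]],
  [0,[0.075,0,-0.03],[0,0,0]],
  [0,[0.125,0,-0.075],[0,0,0]],
  [0,[0.125,0,-0.15],[0,0,0]],
  [0,[0.125,0,-0.2],[0,0,0]],
])

```text
clock: 5.55
position: [0.7041, 0.1942, 0.071]
ee_rot: [3.141, 0.503, -0.126]
ft_force: [-0.3, 0.5, 1.2]
width: 0.002
finger_force: 0.0
```

Run:
```python
from h import *
a=save('top');b=save('scene');w=save('wrist')
T=load(a);S=load(b)
print('knob pred at .617',proj(T,[.617,.206,.022]),proj(S,[.617,.206,.022]))
r=lambda a,k:cv2.resize(a,None,fx=k,fy=k,interpolation=cv2.INTER_CUBIC)
o=np.zeros((600,800,3),np.uint8)
o[:300,:390]=r(cv2.imread(a+'.png')[130:230,75:205],3);o[300:600,:390]=r(cv2.imread(b+'.png')[230:330,245:375],3)
o[:300,400:800]=cv2.resize(cv2.imread(w+'.png'),(400,300))
cv2.imwrite('pics/c2.png',o)
```

```text
pics/top_5600
pics/scene_5650
pics/wrist_5700
knob pred at .617 [[150.75857267 149.68155909]] [[278.60005742 312.29026903]]
```

View pics/c2.png

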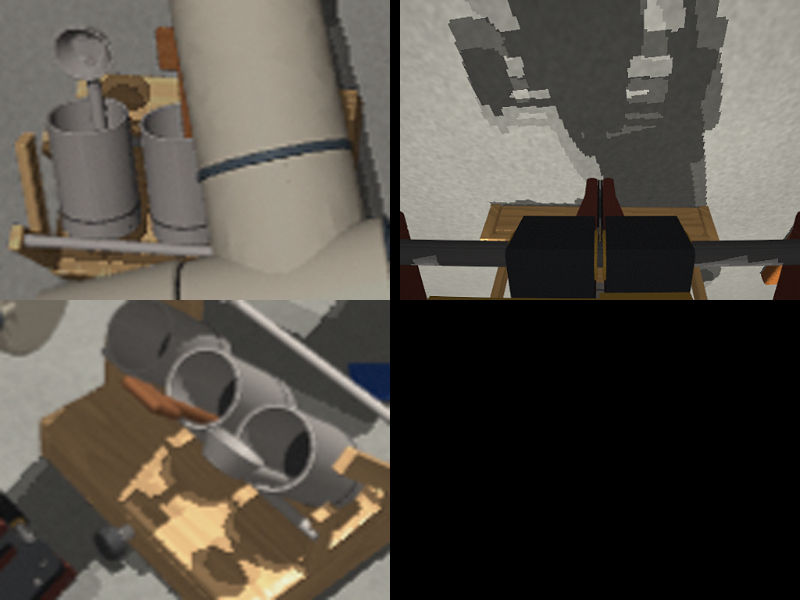

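The scene crop shows the tray front flush with the plinth, the gap gone and the knob at crop (112,542), and the 36 N stop agrees with that. The wrist view shows the same. Next is the spatula.

Converted, -0.2 m is -0.5, -0.14 m is -0.35, 0.5 rad is 0.125.

Emit:
inch_along([
  [0,[0.05,0,-0.125],[0,0.025,0]],
  [0,[0.125,0,-0.225],[0,0.0625,0]],
  [0,[0.2,0,-0.35],[0,0.0925,0]],
  [0,[0.25,0,-0.5],[0,0.125,0]],
  [0,[0.25,0,-0.5],[0,0.125,0]],
  [0.6,[0.25,0,-0.5],[0,0.125,0]],
])

```text
clock: 6.3
position: [0.8482, 0.1636, 0.1853]
ee_rot: [-3.13, -0.035, -0.126]
ft_force: [-0.4, -0.3, 0.9]
width: 0.061
finger_force: 0.0
```

Run:
```python
from h import *
i=arm.camera_info('scene');print('knob now',atz(i,282.3,310.7,.022))
delta([.5405,-.1225,.16],toolR(.107,0))
```

```text
knob now [0.60679009 0.20926461 0.022     ]
d [-0.27    0.3227  0.0121] rv [-0.0078 -0.036  -0.2329]
```

Converted, 0.322 m is 0.805, 0.05 m is 0.125, -0.233 rad is -0.0583.

Emit:
inch_along([
  [0.6,[-0.075,0.025,-0.075],[0,0.009,0]],
  [0.6,[-0.2,0.125,-0.075],[0,0.009,-0.025]],
  [0.6,[-0.675,0.805,-0.075],[0,0.009,-0.0583]],
  [0.6,[-0.675,0.805,-0.075],[0,0.009,-0.0583]],
  [0.6,[-0.675,0.805,-0.075],[0,0.009,-0.0583]],
  [0.6,[-0.675,0.805,-0.075],[0,0.009,-0.0583]],
  [0.6,[-0.675,0.805,-0.075],[0,0.009,-0.0583]],
  [0.6,[-0.675,0.805,-0.075],[0,0.009,-0.0583]],
  [0.6,[-0.675,0.805,-0.075],[0,0.009,-0.0583]],
  [0.6,[-0.675,0.805,0.025],[0,0.009,-0.0583]],
  [0.6,[-0.675,0.805,0.025],[0,0.009,-0.0583]],
  [0.6,[-0.675,0.805,0.025],[0,0.009,-0.0583]],
])

```text
clock: 7.5
position: [0.54, -0.1203, 0.1576]
ee_rot: [-3.139, -0.066, 0.107]
ft_force: [-0.1, 0.4, 0.2]
width: 0.601
finger_force: 0.0
```

Run:
```python
from h import *
w=save('wrist');i=load(w)
print(proj(i,[[.5405,-.1225,.029],[.6115,-.115,.031],[.5224,-.1244,.036],[.416,-.136,.036]]))
im=cv2.imread(w+'.png')
h=cv2.cvtColor(im,cv2.COLOR_BGR2HSV);m=cv2.inRange(h,(22,120,120),(35,255,255))
n,l,st,c=cv2.connectedComponentsWithStats(m);k=1+st[1:,4].argmax();print('yellow',st[k],c[k])
cv2.imwrite('pics/w2.png',cv2.resize(im,(800,600)))
print(arm.state()['position'],arm.state()['ee_rot'])
```

```text
pics/wrist_7550
[[258.296244   196.39774134]
 [258.52622966 114.81725776]
 [258.27376337 218.11554524]
 [258.34045321 323.46544971]]
yellow [ 231  113   55   59 2957] [258.66351031 140.31619885]
[ 0.54141462 -0.12024301  0.15977267] [-3.14088115 -0.06935237  0.1079829 ]
```

View pics/w2.png

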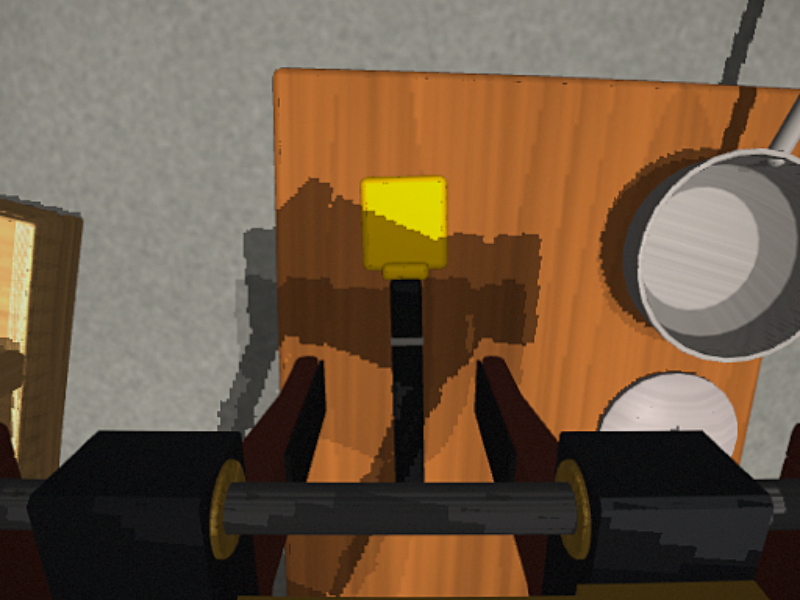

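The blade is at (404,222) and the band at (407,341), within 2 px of the prediction. The handle runs slightly right, so the yaw is about 0.13. The pan (720,255) and lid (670,430) are clear of the fingers.

Run:
```python
from h import *
delta([.5415,-.124,.08],toolR(.13,0));delta([.5415,-.124,.036],toolR(.13,0))
```

```text
d [-0.0058  0.0038  0.0796] rv [ 0.0001 -0.0694 -0.022 ]
d [-0.0089  0.0038  0.1235] rv [ 0.0001 -0.0694 -0.022 ]
```

Converted, 0.08 m is 0.2, 0.06 m is 0.15, -0.069 rad is -0.0173.

Emit:
inch_along([
  [0.6,[-0.0075,0.01,0.075],[0,-0.01,-0.0025]],
  [0.6,[-0.015,0.01,0.15],[0,-0.0173,-0.0055]],
  [0.6,[-0.015,0.01,0.2],[0,-0.0173,-0.0055]],
  [0.6,[-0.015,0.01,0.2],[0,-0.0173,-0.0055]],
  [0.6,[-0.015,0.01,0.2],[0,-0.0173,-0.0055]],
])

```text
clock: 8.05
position: [0.5428, -0.1245, 0.0814]
ee_rot: [3.139, -0.003, 0.131]
ft_force: [1.0, -0.7, 0.6]
width: 0.598
finger_force: 0.0
```

Run:
```python
from h import *
delta([.5415,-.124,.036],toolR(.13,0));print(tcp())
```

```text
d [-0.0014 -0.0007  0.0454] rv [ 0.0021 -0.0034  0.0011]
(array([ 0.54282712, -0.12446171,  0.08142809]), array([ 3.13949106, -0.0033854 ,  0.13114411]))
```

Converted, 0.045 m is 0.1125, 0.035 m is 0.0875.

Emit:
inch_along([
  [0.6,[-0.0025,-0.0025,0.05],[0,0,0]],
  [0.6,[-0.0025,-0.0025,0.0875],[0,0,0]],
  [0.6,[-0.0025,-0.0025,0.1125],[0,0,0]],
  [0.6,[-0.0025,-0.0025,0.1125],[0,0,0]],
  [0.6,[-0.0025,-0.0025,0.1125],[0,0,0]],
])

```text
clock: 8.55
position: [0.5407, -0.1246, 0.0355]
ee_rot: [3.139, -0.003, 0.13]
ft_force: [0.9, -0.1, -0.4]
width: 0.604
finger_force: 0.0
```

```bash
python3 -c "
from h import *
print(tcp())"
```

```text
(array([ 0.54074447, -0.12455886,  0.03546815]), array([ 3.13939420e+00, -2.52285707e-03,  1.29646707e-01]))
```

Emit:
inch_along([
  [0.1,[0,0,0],[0,0,0]],
  [0.1,[0,0,0],[0,0,0]],
  [0.1,[0,0,0],[0,0,0]],
  [0.1,[0,0,0],[0,0,0]],
  [0.1,[0,0,0],[0,0,0]],
  [0.1,[0,0,0],[0,0,0]],
  [0.1,[0,0,0],[0,0,0]],
], squeeze=40)

```text
clock: 9.25
position: [0.5406, -0.1245, 0.035]
ee_rot: [3.14, -0.002, 0.13]
ft_force: [-0.2, 0.4, 1.2]
width: 0.201
finger_force: 40.0
```

Converted, -0.28 m is -0.7, -0.24 m is -0.6.

Emit:
inch_along([
  [0.1,[0,0,-0.025],[0,0,0]],
  [0.1,[0,0,-0.1],[0,0,0]],
  [0.1,[0,0,-0.225],[0,0,0]],
  [0.1,[0,0,-0.35],[0,0,0]],
  [0.1,[0,0,-0.475],[0,0,0]],
  [0.1,[0,0,-0.6],[0,0,0]],
  [0.1,[0,0,-0.7],[0,0,0]],
  [0.1,[0,0,-0.7],[0,0,0]],
  [0.1,[0,0,-0.7],[0,0,0]],
])

```text
clock: 10.15
position: [0.5401, -0.1241, 0.3163]
ee_rot: [3.138, -0.005, 0.13]
ft_force: [0.5, 0.5, -1.3]
width: 0.201
finger_force: 40.0
```

Run:
```python
from h import *
w=save('wrist')
E=np.array([.5066,.1413,.1476]);R=toolR(-.1216,np.pi/4);M=R.as_matrix();a=M[:,0];z=M[:,2];print(a,z)
P=E+.176*a+.004*z;print(P);delta(P+[0,0,.05],R);delta(P,R)
```

```text
pics/wrist_10200
[ 0.70188538 -0.08577244  0.70710678] [ 0.70188538 -0.08577244 -0.70710678]
[0.63293937 0.12586096 0.26922237]
d [ 0.1247 -0.2357 -0.0052] rv [-0.0972  0.7795  0.2387]
d [ 0.1247 -0.2358  0.0448] rv [-0.0972  0.7795  0.2387]
```

Converted, -0.236 m is -0.59, -0.2 m is -0.5, 0.78 rad is 0.195.

Emit:
inch_along([
  [0.1,[0.05,-0.1,-0.0125],[-0.004,0.0325,0.01]],
  [0.1,[0.1,-0.2,-0.0125],[-0.008,0.065,0.02]],
  [0.1,[0.15,-0.3,-0.0125],[-0.012,0.0975,0.03]],
  [0.1,[0.2,-0.4,-0.0125],[-0.0163,0.13,0.04]],
  [0.1,[0.25,-0.5,-0.0125],[-0.0203,0.1625,0.05]],
  [0.1,[0.3125,-0.59,-0.0125],[-0.0243,0.195,0.0598]],
  [0.1,[0.3125,-0.59,-0.0125],[-0.0243,0.195,0.0598]],
  [0.1,[0.3125,-0.59,-0.0125],[-0.0243,0.195,0.0598]],
  [0.1,[0.3125,-0.59,-0.0125],[-0.0243,0.195,0.0598]],
])

```text
clock: 11.1
position: [0.6331, 0.1252, 0.3185]
ee_rot: [3.14, -0.784, -0.121]
ft_force: [0.2, -0.5, -0.6]
width: 0.198
finger_force: 40.0
```

Run:
```python
from h import *
w=save('wrist');a=save('scene');t=save('top')
E=np.array([.5066,.1413,.1476]);R=toolR(-.1216,np.pi/4);M=R.as_matrix();ax=M[:,0];z=M[:,2]
P=E+.176*ax+.004*z;delta(P,R)
p,e=tcp();M=Ro.from_euler('xyz',e).as_matrix()
end=p+.006*M[:,2]-.126*M[:,0];band=p+.006*M[:,2]-.018*M[:,0]
S=load(a);T=load(t);print(end,proj(S,[end,band,E]),proj(T,[end,band,E]))
o=np.zeros((600,800,3),np.uint8)
r=lambda a,k:cv2.resize(a,None,fx=k,fy=k,interpolation=cv2.INTER_CUBIC)
o[:,:400]=r(cv2.imread(a+'.png')[170:320,240:340],4)
o[:300,400:]=cv2.resize(cv2.imread(w+'.png'),(400,300))
o[300:600,400:790]=r(cv2.imread(t+'.png')[130:230,75:205],3)
cv2.imwrite('pics/c3.png',o)
```

```text
pics/wrist_11150
pics/scene_11200
pics/top_11250
d [-0.0368 -0.0015  0.0353] rv [ 0.0019 -0.0012 -0.0023]
[0.54964309 0.13478983 0.22676103] [[278.3097973  224.98395702]
 [252.65342696 212.26631683]
 [290.71465512 241.8827562 ]] [[161.78328035 146.98960006]
 [158.26314466 104.96985844]
 [165.91130287 172.95819416]]
```

View pics/c3.png

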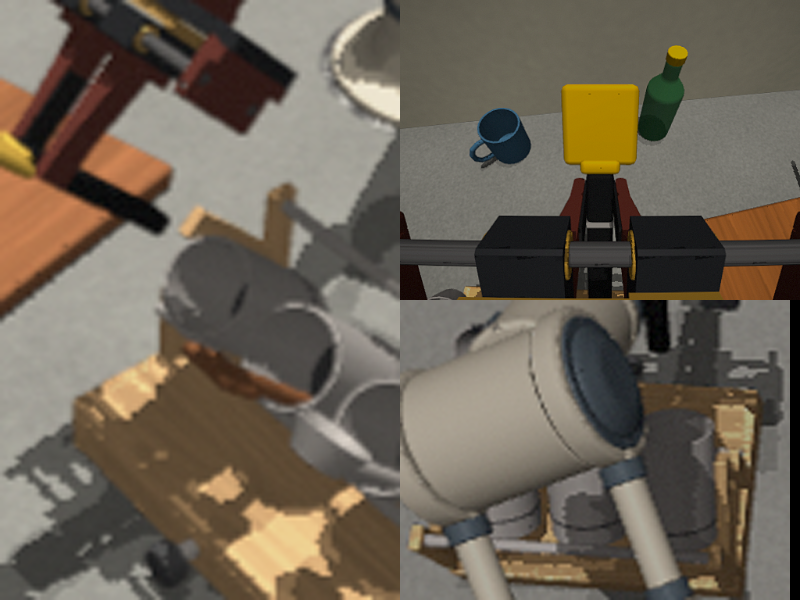

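The handle end at crop (160,222) and the empty mouth at crop (205,288) match the predictions, and the wrist view shows the blade square at (600,125). Now I lower it in.

Converted, -0.107 m is -0.2675, -0.037 m is -0.0925.

Emit:
inch_along([
  [0.1,[-0.045,-0.0025,0.045],[0,0,0]],
  [0.1,[-0.0925,-0.005,0.0875],[0,0,0]],
  [0.1,[-0.1175,-0.005,0.0875],[0,0,0]],
  [0.1,[-0.155,-0.005,0.0875],[0,0,0]],
  [0.1,[-0.1925,-0.005,0.0875],[0,0,0]],
  [0.1,[-0.23,-0.005,0.0875],[0,0,0]],
  [0.1,[-0.255,-0.005,0.0875],[0,0,0]],
  [0.1,[-0.2675,-0.005,0.0875],[0,0,0]],
  [0.1,[-0.2675,-0.005,0.0875],[0,0,0]],
])

```text
clock: 12.15
position: [0.583, 0.1341, 0.2195]
ee_rot: [-3.141, -0.787, -0.122]
ft_force: [0.3, -0.4, 0.2]
width: 0.2
finger_force: 40.0
```

Run:
```python
from h import *
E=np.array([.5066,.1413,.1476]);R=toolR(-.1216,np.pi/4);M=R.as_matrix();ax=M[:,0];z=M[:,2]
print('bottom');delta(E+.021*ax+.004*z,R)
w=save('scene');cv2.imwrite('pics/c4.png',cv2.resize(cv2.imread(w+'.png')[170:320,240:400],None,fx=4,fy=4,interpolation=cv2.INTER_CUBIC))
```

```text
bottom
d [-0.0841  0.0022  0.0005] rv [ 0.     -0.0016 -0.0005]
pics/scene_12200
```

View pics/c4.png

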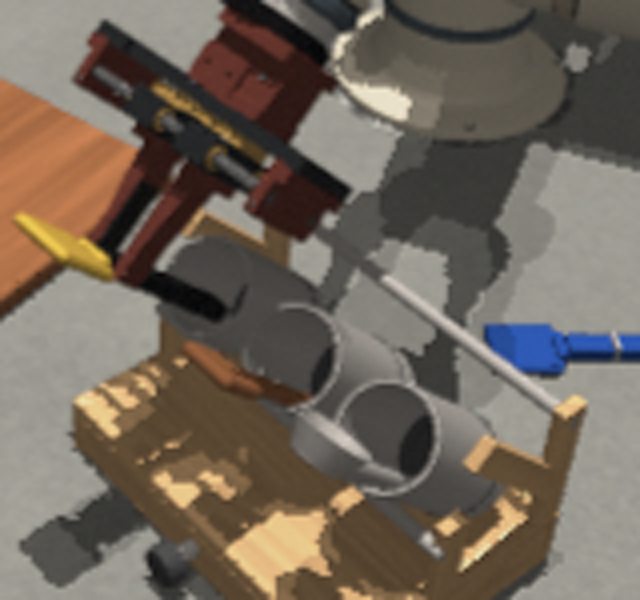

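The handle has entered the empty cylinder at about (205,300), centred and touching nothing. I continue.

Converted, -0.069 m is -0.1725, 0.002 m is 0.005.

Emit:
inch_along([
  [0.1,[-0.025,0.0025,0],[0,0,0]],
  [0.1,[-0.055,0.005,0],[0,0,0]],
  [0.1,[-0.085,0.005,0],[0,0,0]],
  [0.1,[-0.115,0.005,0],[0,0,0]],
  [0.1,[-0.1425,0.005,0],[0,0,0]],
  [0.1,[-0.1625,0.005,0],[0,0,0]],
  [0.1,[-0.1725,0.005,0],[0,0,0]],
  [0.1,[-0.1725,0.005,0],[0,0,0]],
])

```text
clock: 13.0
position: [0.5341, 0.1385, 0.17]
ee_rot: [-3.141, -0.786, -0.121]
ft_force: [0.5, 0.1, -0.3]
width: 0.199
finger_force: 40.0
```

Run:
```python
from h import *
E=np.array([.5066,.1413,.1476]);R=toolR(-.1216,np.pi/4);M=R.as_matrix();ax=M[:,0];z=M[:,2]
delta(E+.021*ax+.004*z,R)
```

```text
d [-0.0144  0.0005  0.0002] rv [-0.0003 -0.0011  0.0002]
```

Converted, -0.0095 m is -0.0238, -0.008 m is -0.02.

Emit:
inch_along([
  [0.1,[-0.0075,0,0],[0,0,0]],
  [0.1,[-0.015,0,0],[0,0,0]],
  [0.1,[-0.02,0,0],[0,0,0]],
  [0.1,[-0.0238,0,0],[0,0,0]],
  [0.1,[-0.0238,0,0],[0,0,0]],
])

```text
clock: 13.5
position: [0.5277, 0.1391, 0.1634]
ee_rot: [-3.141, -0.786, -0.122]
ft_force: [-1.1, 0.4, -1.0]
width: 0.201
finger_force: 40.0
```

Emit:
inch_along([
  [0.1,[-0.0025,0,0],[0,0,0]],
  [0.1,[-0.005,0,0],[0,0,0]],
  [0.1,[-0.005,0,0],[0,0,0]],
])

```text
clock: 13.8
position: [0.5264, 0.1393, 0.1621]
ee_rot: [-3.141, -0.786, -0.122]
ft_force: [-0.7, -0.0, -1.1]
width: 0.2
finger_force: 40.0
```

Converted, -0.002 m is -0.005, -0.001 m is -0.0025.

Emit:
inch_along([
  [0.1,[-0.0025,0,0],[0,0,0]],
  [0.1,[-0.005,0,0],[0,0,0]],
  [0.1,[-0.005,0,0],[0,0,0]],
])

```text
clock: 14.1
position: [0.5253, 0.1395, 0.1616]
ee_rot: [-3.141, -0.788, -0.122]
ft_force: [1.5, -1.1, 0.9]
width: 0.199
finger_force: 40.0
```

Converted, 0.009 m is 0.0225, 0.008 m is 0.02.

Emit:
inch_along([
  [0.1,[0.0025,0,0.005],[0,0,0]],
  [0.1,[0.0025,0,0.01],[0,0,0]],
  [0.1,[0.0025,0,0.015],[0,0,0]],
  [0.1,[0.0025,0,0.02],[0,0,0]],
  [0.1,[0.0025,0,0.0225],[0,0,0]],
  [0.1,[0.0025,0,0.0225],[0,0,0]],
])

```text
clock: 14.7
position: [0.5321, 0.1385, 0.1548]
ee_rot: [-3.142, -0.786, -0.122]
ft_force: [0.3, 0.1, 0.3]
width: 0.202
finger_force: 40.0
```

Converted, 0.002 m is 0.005, 0.001 m is 0.0025.

Emit:
inch_along([
  [0.1,[0,0,0.0025],[0,0,0]],
  [0.1,[0,0,0.005],[0,0,0]],
  [0.1,[0,0,0.005],[0,0,0]],
])

```text
clock: 15.0
position: [0.5334, 0.1384, 0.1536]
ee_rot: [-3.141, -0.786, -0.122]
ft_force: [-1.0, -0.2, 0.5]
width: 0.208
finger_force: 40.0
```

Converted, -0.002 m is -0.005, -0.001 m is -0.0025.

Emit:
inch_along([
  [0.1,[-0.0025,0,0],[0,0,0]],
  [0.1,[-0.005,0,0],[0,0,0]],
  [0.1,[-0.005,0,0],[0,0,0]],
])

```text
clock: 15.3
position: [0.5328, 0.1386, 0.1539]
ee_rot: [-3.14, -0.79, -0.122]
ft_force: [3.6, -1.3, 2.7]
width: 0.204
finger_force: 40.0
```

Converted, -0.0015 m is -0.0038, -0.001 m is -0.0025.

Emit:
inch_along([
  [0.1,[-0.0025,0,0],[0,0,0]],
  [0.1,[-0.0038,0,0],[0,0,0]],
  [0.1,[-0.0038,0,0],[0,0,0]],
])

```text
clock: 15.6
position: [0.5324, 0.1388, 0.1543]
ee_rot: [-3.14, -0.792, -0.123]
ft_force: [7.5, -1.0, 5.5]
width: 0.208
finger_force: 40.0
```

Run:
```python
from h import *
E=np.array([.5066,.1413,.1476]);R=toolR(-.1216,np.pi/4)
delta(E+.021*R.as_matrix()[:,0],R)
print(np.array([R.inv().apply(arm.state()['ft_force']) for _ in range(1)]).round(2))
```

```text
d [-0.0019  0.0006 -0.0136] rv [-0.0011 -0.0069 -0.0007]
[[9.3  0.06 1.46]]
```

The axial force has risen to 9 N, so the handle is on the bottom. I ease it off and lay the handle on the lower wall.

The manual's scale: shifts go in shares of 0.4 m and turns go in shares of 4 rad. Converting my numbers, 0.002 m is 0.005, 0.0015 m is 0.0038.

Emit:
inch_along([
  [0.1,[0.0025,0,0],[0,0,0]],
  [0.1,[0.0038,0,0.0025],[0,0,0]],
  [0.1,[0.0038,0,0.005],[0,0,0]],
  [0.1,[0.0038,0,0.005],[0,0,0]],
])

```text
clock: 16.0
position: [0.5338, 0.1386, 0.1531]
ee_rot: [-3.139, -0.789, -0.123]
ft_force: [-4.9, -1.5, 9.5]
width: 0.202
finger_force: 40.0
```

Converted, 0.0015 m is 0.0038, 0.001 m is 0.0025.

Emit:
inch_along([
  [0.1,[0,0,0.0025],[0,0,0]],
  [0.1,[0,0,0.0038],[0,0,0]],
  [0.1,[0,0,0.0038],[0,0,0]],
])

```text
clock: 16.3
position: [0.5348, 0.1385, 0.1524]
ee_rot: [-3.139, -0.789, -0.124]
ft_force: [-9.5, -1.1, 12.1]
width: 0.203
finger_force: 40.0
```

Run:
```python
from h import *
E=np.array([.5066,.1413,.1476]);R=toolR(-.1216,np.pi/4)
delta(E+.021*R.as_matrix()[:,0],R)
print(R.inv().apply(arm.state()['ft_force']).round(2))
```

```text
d [-0.0024  0.0007 -0.0166] rv [-0.0008 -0.0035 -0.0015]
[  1.99   2.25 -15.08]
```

Wall contact is reached. I ease back 1.5 mm and open.

Converted, -0.0015 m is -0.0038.

Emit:
inch_along([
  [0.1,[0,0,-0.0038],[0,0,0]],
  [0.1,[0,0,-0.0038],[0,0,0]],
  [0.1,[0,0,-0.0038],[0,0,0]],
], squeeze=5)

```text
clock: 16.6
position: [0.5341, 0.1385, 0.1525]
ee_rot: [-3.14, -0.789, -0.122]
ft_force: [2.8, -1.6, 5.7]
width: 0.206
finger_force: 5.0
```

Emit:
inch_along([
  [0.25,[0,0,0],[0,0,0]],
  [0.3,[0,0,0],[0,0,0]],
  [0.5,[0,0,0],[0,0,0]],
  [0.5,[0,0,0],[0,0,0]],
  [0.5,[0,0,0],[0,0,0]],
  [0.5,[0,0,0],[0,0,0]],
])

```text
clock: 17.2
position: [0.5334, 0.1384, 0.1506]
ee_rot: [-3.141, -0.786, -0.122]
ft_force: [0.7, 0.5, 0.5]
width: 0.497
finger_force: 0.0
```

Released with no residual force. I retreat along the tool axis and look.

Converted, -0.19 m is -0.475, -0.17 m is -0.425.

Emit:
inch_along([
  [0.5,[0,0,-0.05],[0,0,0]],
  [0.5,[0,0,-0.125],[0,0,0]],
  [0.5,[0,0,-0.225],[0,0,0]],
  [0.5,[0,0,-0.325],[0,0,0]],
  [0.5,[0.05,0,-0.425],[0,0,0]],
  [0.5,[0.125,0,-0.475],[0,0,0]],
  [0.5,[0.125,0,-0.475],[0,0,0]],
])

```text
clock: 17.9
position: [0.4353, 0.1506, 0.3278]
ee_rot: [-3.133, -0.795, -0.127]
ft_force: [0.6, -1.4, -0.1]
width: 0.501
finger_force: 0.0
```

Run:
```python
from h import *
w=save('wrist');a=save('scene')
o=np.zeros((600,800,3),np.uint8)
o[:,:500]=cv2.resize(cv2.imread(a+'.png')[195:345,250:375],(500,600),interpolation=cv2.INTER_CUBIC)
o[:225,500:]=cv2.resize(cv2.imread(w+'.png'),(300,225))
o[225:450,500:]=cv2.resize(cv2.imread(a+'.png'),(300,225))
cv2.imwrite('pics/c5.png',o)
# expected bands/blade for bottomed, on lower wall
E=np.array([.5066,.1413,.1476]);R=toolR(-.1216,np.pi/4).as_matrix();f=E-.105*R[:,0]+.022*R[:,2]
q=proj(load(a),[f+.108*R[:,0]-.007*R[:,2],f+.2*R[:,0]]);print(q,(q-[250,195])*4)
```

```text
pics/wrist_17950
pics/scene_18000
[[286.86481316 246.37420345]
 [265.84528971 240.48161387]] [[147.45925264 205.4968138 ]
 [ 63.38115886 181.92645547]]
```

View pics/c5.png

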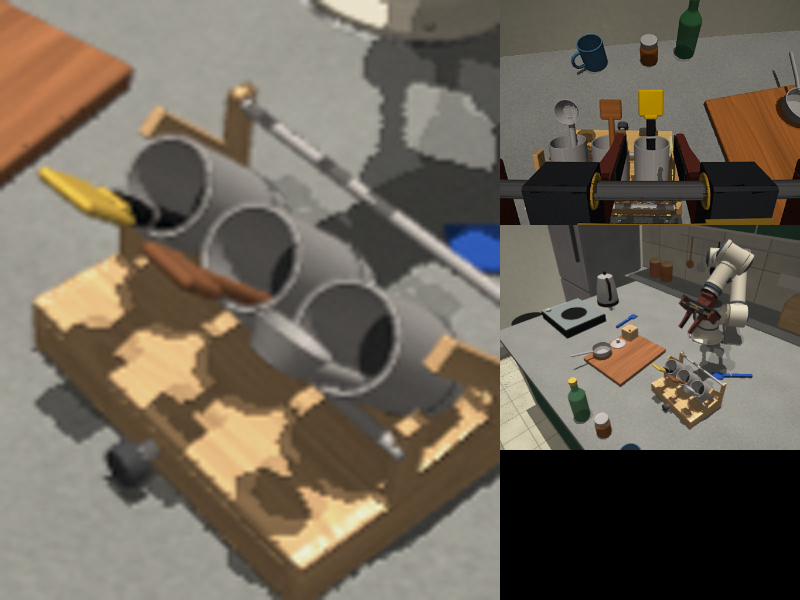

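The spatula rests on the bottom: the band is at (150,205) against (147,205) expected, just outside the mouth. The tray is flush, the spoon and ladle are unmoved, and the arm is clear.

```bash
python3 -c "
from cell import arm
print(arm.hand_in())"
```

```text
the job is handed in; nothing more can be done
None
```

The drip tray is pushed home, the yellow spatula is released with its handle end on the bottom of the empty cylinder, nothing else was seen to move, and the job was handed in at about 18 s.

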